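Free the wedged block clock from the stacking tray

ROBOT

A 6-joint arm with a two-finger parallel gripper is mounted at the origin on the work surface. World frame = base frame: x ahead of the robot, y to its left, z up, the work surface at z = 0. Lengths are in m, angles in degrees, forces in N, time in s.
With the tool pointing down it reaches from about 0.3 to 0.75 m from the base axis. Payload 8.5 kg.
Tool frame: the origin (TCP) lies midway between the tips of the shut fingers; the grasp point (between the pads) lies 19 mm behind it; z points along the fingers, y is the direction in which the jaws open and shut (so a half turn about z gives the same grasp; the last joint's range is limited). The gripper opens to 85 mm and grips with 20 to 120 N. Pads are 22 mm wide; open, the fingers measure 114 mm over their backs; the gripper's body (76 mm by 85 mm) begins 54 mm behind the grasp point. The pads swing forward as they close: fully open they stand 13 mm farther back than shut.
Start: joints at [-77.939, 21.807, 74.336, -0, 83.858, -12.336], TCP at [0.227, -0.501, 0.231] pointing down, gripper open.
Joint ranges: [-178.18, 178.18], [-50.72, 133.34], [12.68, 142.11], [-81.47, 261.47], [9.98, 163.14], [-165.26, 165.26]. Speed limits (degrees/s): [136.94, 136.94, 180, 180, 180, 180].

INTERFACE

Orientations are given as a 3x3 rotation matrix whose columns are the frame's x, y, z axes.
In Python, from rig import env, eyes, close_job gives the robot as it stands.
- The arm moves only by the tool jog_arm, never from a script. Its argument "deltas" is one flat list of numbers, 7 for each row, row after row: the shift along the tool's x, y, z in units of 0.75 m (1.0 is 0.75 m), then the turn, a rotation vector about the tool's x, y, z in units of 180 degrees (1.0 is 180 degrees), then the gripper command: -1 is fully open, 1 is shut, values between are in proportion. In form: [dx, dy, dz, ax, ay, az, fingers, dx, dy, dz, ax, ay, az, fingers, ...]. A call has 1 to 12 rows; each row is the pose to reach, as a shift and turn from the pose commanded when the call began, along the tool's axes at that moment, turning the shorter way round; what a row does not reach only later rows make up. A row lasts 1/12 s, in which the tool goes at most 41.7 mm and 7.16 degrees, less where a joint would pass 70% of its speed; a pose out of reach is approached as far as the arm can. A call with a number of a shift or a turn outside -1 to 1 is refused whole. A call with a gripper value outside its range is refused whole. The fingers move at their own pace and stop on an object; "grip_force" is the grip in N (left out, the last holds). Time passes only in rows, so rows that repeat a pose let the fingers close. It gives the time, the measured TCP pose, the force and the opening at its end, in the units of the state.
- env.observe(): the state, without advancing time (a new reading comes with each control period).
- eyes.get_image(name): name is "side" or "top" or "wrist"; returns the picture (400x640x3 uint8, red, green, blue); there is no depth.
- eyes.camera_params(name): a dict with "intrinsics" (3x3 intrinsics, pixels), "R" (3x3) and "t" (3): a world point X has camera coordinates R X + t; the wrist camera has in their place "mount" (4x4, takes a point from camera to tool coordinates, whose origin is the TCP and whose axes are the flange's). Camera axes: x right, y down, z forward; pixel columns grow to the right and rows downward; lengths in m; the calibration is good to about 2 mm. The wrist camera is an equidistant fisheye: a pixel r from the principal point sees the ray r / f radians off the axis. A picture is of the moment at which its call begins: read the wrist's pose just before it. camera_params takes no time and is no camera call.
- close_job(): hands the job in, once; it reports no verdict.
The state is a dict: "time_s": time; "q": joint angles; "qvel": joint speeds; "joint_efforts": joint torques, N m; "position": TCP position; "tool_rot": TCP orientation; "ft_force": force on the tool from outside, world axes, zero at the start; "wrist_torque": the same for the moment, N m; "grip_width": finger opening in m.
Only numpy, scipy, OpenCV 4.12 (cv2) and the standard library are available. Lean on these libraries where they do the work, as an engineer would, in place of code of your own. Each camera call takes 0.05 s, during which the arm holds its last target.

TASK

The wooden block clock has gone into the top of the acrylic stacking tray askew: one end is caught down under the lip and the other is propped on the step. Take hold of it, turn it level while it is still in the tray so that its corners come free, then lift it out without forcing it. Lower it upright, not dropping it, onto the middle of the square coaster and let go, leaving the other things on the shelf as they are.

Things in the scene. Friction and masses are not known exactly. Their poses are not given: they have to be found in the camera images.
- tray: Three-tier clear acrylic stacking tray, fixed, 140 x 140 mm in plan, 168 mm high. Origin: centre of its underside on the shelf; x runs from its near (robot) end to its far end, y left, z up. Two shallow tiers below; the top tier is a deep open well. Both x ends have 5 mm walls up to z = 168 mm; the walls at the y sides are low (up to z = 82 mm), so that fingers can straddle the clock.
- well (a point): Centre of the well's floor, 60 mm above the tray's origin, axes as the tray's. Inside, the well spans x -65 to +65 mm and y -65 to +65 mm.
- lip_edge (a point): Mid-length of the free lower edge of the grey lip that runs all along the top of the far end wall and overhangs the well by 16 mm: tray x = +49 mm, z = 164 mm; the lip is 4 mm thick and spans x +49 to +65 mm. The near wall has no lip, so the clear opening is x -65 to +49 mm (114 mm).
- step_edge (a point): Mid-length of the upper far edge of the grey solid step across the near end of the well: tray x = -43 mm, z = 97.5 mm. The step spans x -65 to -43 mm, from the well's floor up to z = 97.5 mm. It keeps the clock from being laid down on the floor: raise it a little and shift it towards the near wall as it is turned level.
- clock: Loose dark wooden block clock, black display on one side, 100 (x) x 45 (y) x 70 (z) mm, about 0.3 kg. Origin: centre of its underside, z out of its top. Starts in the well, its x within a few degrees of the tray's: low far end under the lip, near end up on the step, 27 degrees askew, top facing up and away from the robot. Tilted 15 to 55 degrees it jams under the lip; level it has 14 mm to spare.
- square_coaster: Square silver aluminium coaster, 110 x 110 x 6 mm, fixed to the shelf, lying to the left or the right of the tray. Origin: centre of its underside. (The other coaster, round and 110 mm across, lies on the opposite side and is not wanted.)
- square_top (a point): Centre of the upper face of the square coaster, 6 mm above the shelf.
- fidget_cube: Bystander: red plastic fidget cube, 40 mm. Origin: centre of its underside.
- incense_dish: Bystander: ceramic incense dish, 100 mm across, 22 mm high. Origin: centre of its underside.
- phone_stand: Bystander: hard silicone phone stand, 80 x 70 mm, 90 mm high. Origin: centre of its underside.
- remote: Bystander: black remote control, 170 x 44 x 18 mm, long along its x. Origin: centre of its underside.
- plant: Bystander: small potted plant, 72 mm across, 100 mm high. Origin: centre of its underside.
- tealight_cup: Bystander: amber glass tealight cup, 70 mm across, 60 mm high. Origin: centre of its underside.
Not all that is in view belongs to the job. What is shaped like the clock but turquoise is not meant.

How it is judged (in metres and radians):
On the way, in this order (a step that is already met when the one before it is completed fails the run):
1. the clock is turned level (within 12 degrees) while its underside is still down in the tray, below the rim (angle between clock's own z axis and vertical below 0.21 rad and z of clock in the frame of tray below 0.165 m and horizontal distance between clock and tray below 0.04 m), for 0.1 s.
2. the clock is lifted out: its underside is above the tray's rim (z of clock in the frame of tray above 0.172 m), for 0.05 s.
3. the clock is lowered, still held by the fingers, to within 12 mm of the square coaster's top (horizontal distance between clock and square_top below 0.035 m and z of clock in the frame of square_top below 0.012 m and contact force between the fingers and clock above 0.5 N).
At the end, for the whole second after the job is handed in: The clock stands upright (within 6 degrees) and at rest on the square coaster, its centre within 25 mm of the coaster's centre, its underside within 4 mm of the coaster's top, and released (horizontal distance between clock and square_top below 0.025 m and z of clock in the frame of square_top between -0.004 and 0.004 m and angle between clock's own z axis and vertical below 0.1 rad and linear speed of clock below 0.02 m/s); the robot touches nothing.
It fails at once if the clock is forced against the tray with more than 40 N (contact force between clock and tray above 40 N).
It fails at once if another thing on the shelf is moved by more than 30 mm (distance of any of fidget_cube, incense_dish, phone_stand, remote, plant, tealight_cup from where it was at the start of the episode above 0.03 m).
It also fails if it takes over 45 s, if anything falls off the work surface, if the arm or the gripper's body presses on something with over 40 N, if the wrist force passes 120 N, or if a joint passes its speed limit or range.

## Working session

There is one attempt and no reset: what is moved stays moved. The work goes in short steps, Python scripts to look and compute and a tool call to move; the robot and the scene stay as the last step left them, time stands still between calls to the robot, and variables do not carry over. Pictures are saved under pics/ and viewed, and the job is handed in when it is done.

Besides the shell and the picture viewer there is one more tool, called as name(argument=value, ...) on one line, values as JSON. jog_arm: Moves the arm, as the interface text tells. Its arguments: {"type":"object","properties":{"deltas":{"type":"array"},"grip_force":{"type":"number"}},"required":["deltas"]}

```bash
ls; mkdir -p pics
python3 - <<'E'
from rig import env, eyes
import cv2,numpy as np
np.set_printoptions(precision=4,suppress=True)
s=env.observe(); print(s)
for n in ["side","top","wrist"]:
    print(n,eyes.camera_params(n))
    cv2.imwrite(f"pics/{n}0.png",eyes.get_image(n)[:,:,::-1])
E
```

```text
pics
{'time_s': 0.0, 'q': array([-77.9391,  21.8412,  74.3866,   0.0006,  83.857 , -12.3361]), 'qvel': array([-0.0482, -0.0045, -0.0002, -0.1076,  0.0236,  0.0735]), 'joint_efforts': array([ -0.0004, -44.8464, -23.1277,  -0.0003,   0.0048,   0.    ]), 'position': array([ 0.2271, -0.5006,  0.2307]), 'tool_rot': array([[ 0.9107,  0.4131, -0.0003],
       [ 0.4131, -0.9107,  0.0015],
       [ 0.0003, -0.0014, -1.    ]]), 'ft_force': array([-0.2088, -0.2382, -0.0248]), 'wrist_torque': array([ 0.005 ,  0.0377, -0.0566]), 'grip_width': 0.08503593245487483}
side {'intrinsics': array([[514.6346,   0.    , 318.5677],
       [  0.    , 514.6346, 202.8971],
       [  0.    ,   0.    ,   1.    ]]), 'R': array([[-0.8722, -0.4892, -0.0006],
       [-0.3728,  0.6654, -0.6468],
       [ 0.3168, -0.5639, -0.7627]]), 't': array([0.4988, 0.3033, 1.1347])}
top {'intrinsics': array([[479.3947,   0.    , 310.1512],
       [  0.    , 479.3947, 205.1202],
       [  0.    ,   0.    ,   1.    ]]), 'R': array([[-0.0179, -0.9998, -0.0025],
       [-0.9894,  0.0181, -0.1439],
       [ 0.1439, -0.0001, -0.9896]]), 't': array([0.0006, 0.5649, 1.1654])}
wrist {'intrinsics': array([[309.7069,   0.    , 319.8502],
       [  0.    , 309.7069, 197.8172],
       [  0.    ,   0.    ,   1.    ]]), 'mount': array([[ 0.    , -0.956 , -0.2934,  0.075 ],
       [ 1.    ,  0.0002, -0.0005, -0.    ],
       [ 0.0005, -0.2934,  0.956 , -0.142 ],
       [ 0.    ,  0.    ,  0.    ,  1.    ]])}
```

View pics/side0.png

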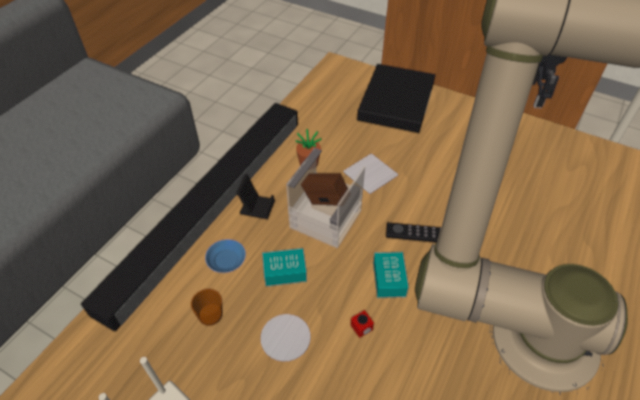

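View pics/top0.png

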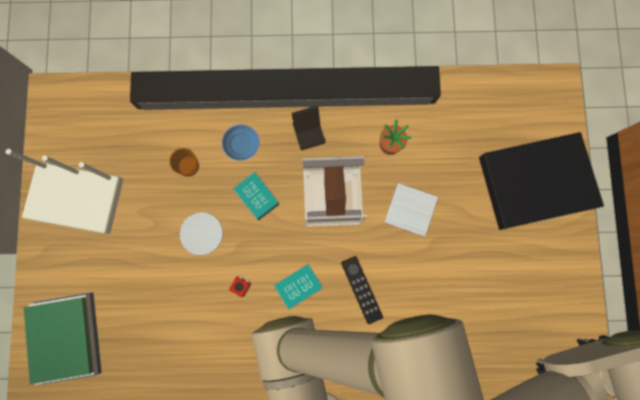

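View pics/wrist0.png

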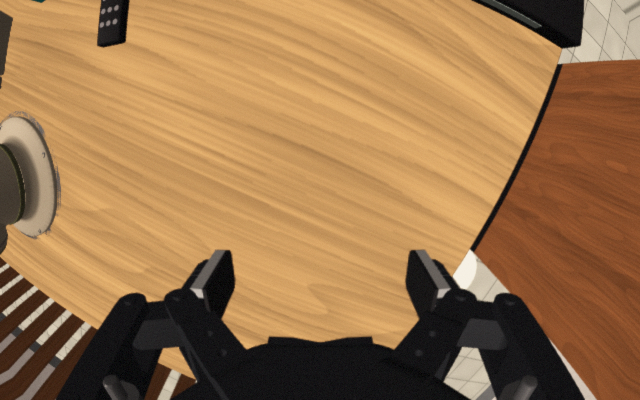

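The dark wooden clock is in the tray (side 324,188; top 335,190). The turquoise look-alikes are at top (257,196) and (298,286), and they are not wanted. The square coaster is at top (411,209), to the robot's right, and the round one is at (201,233). Next I'll enlarge crops.

Run:
```python
import cv2
a=cv2.imread('pics/top0.png')[140:250,290:450]; cv2.imwrite('pics/top0c.png',cv2.resize(a,None,fx=5,fy=5,interpolation=cv2.INTER_CUBIC))
a=cv2.imread('pics/side0.png')[140:250,270:410]; cv2.imwrite('pics/side0c.png',cv2.resize(a,None,fx=5,fy=5,interpolation=cv2.INTER_CUBIC))
```

```text
(no output)
```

View pics/top0c.png

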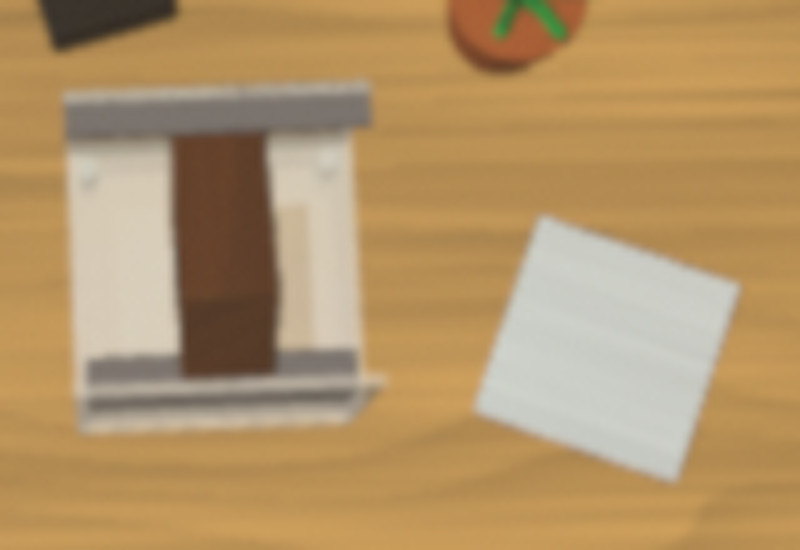

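View pics/side0c.png

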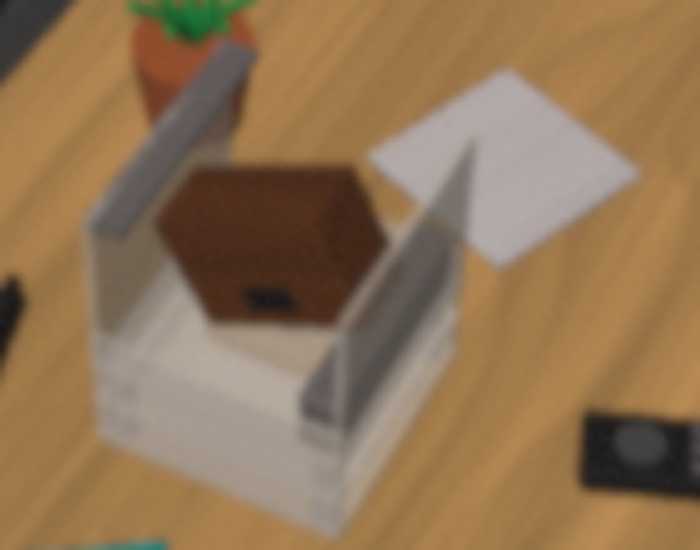

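```bash
cat > h.py <<'E'
import numpy as np, cv2
from scipy.optimize import least_squares
from scipy.spatial.transform import Rotation as Ro
np.set_printoptions(precision=4,suppress=True)
from rig import env, eyes
P={n:eyes.camera_params(n) for n in ["side","top","wrist"]}
def proj(n,X,st=None):
    X=np.atleast_2d(X); p=P[n];K=p["intrinsics"]
    if n!="wrist":
        c=X@p["R"].T+p["t"]; u=c@K.T; return u[:,:2]/u[:,2:]
    R=st["tool_rot"]; Xt=(X-st["position"])@R; M=p["mount"]; c=(Xt-M[:3,3])@M[:3,:3]
    r=np.hypot(c[:,0],c[:,1]); th=np.arctan2(r,c[:,2]); k=K[0,0]*th/r
    return np.c_[c[:,0]*k+K[0,2],c[:,1]*k+K[1,2]]
def crop(x0,y0,f,pts): return np.array([x0,y0])+(np.array(pts,float)+.5)/f-.5
def pose(x,y,z,yaw,pitch=0): return Ro.from_euler('ZY',[yaw,pitch],degrees=True).as_matrix(), np.array([x,y,z])
def box(l,w,h): return np.array([[sx*l/2,sy*w/2,z] for sx in(1,-1) for sy in(1,-1) for z in(0,h)])
E
cat > fit.py <<'E'
from h import *
for n in("side","top"): print(n,-P[n]["R"].T@P[n]["t"])
T=lambda p:crop(290,140,5,p); S=lambda p:crop(270,140,5,p)
mt=np.array([[70,70,168],[70,-70,168],[-67.5,-70,168],[-70,70,0],[-70,-70,0]])/1e3
it=T([[64,93],[369,82],[385,380],[80,432],[350,421]])
ms=np.array([[70,70,0],[-70,70,0],[70,70,168],[70,-70,168],[-67.5,-70,168],[-67.5,70,168]])/1e3
is_=S([[100,435],[337,537],[90,222],[255,48],[475,138],[343,330]])
def f(v):
    R,t=pose(v[0],v[1],0,v[2]); return np.r_[(proj("top",mt@R.T+t)-it).ravel(),(proj("side",ms@R.T+t)-is_).ravel()]
r=least_squares(f,[.6,0,0],loss='soft_l1',x_scale=[.1,.1,10]); print("tray",r.x); print(r.fun.reshape(-1,2)); tray=r.x
# coaster
m=np.array([[55,55,6],[55,-55,6],[-55,-55,6],[-55,55,6]])/1e3
ct=T([[541,214],[740,287],[677,481],[475,410]]); cs=S([[372,158],[507,68],[640,175],[502,268]])
def g(v):
    R,t=pose(v[0],v[1],0,v[2]); a=proj("top",m@R.T+t)-ct
    b=proj("side",m@R.T+t); b=b-cs[[np.argmin(((cs-q)**2).sum(1)) for q in b]]
    return np.r_[a.ravel(),b.ravel()]
r=least_squares(g,[.55,-.15,-20],x_scale=[.1,.1,10]); print("coaster",r.x); print(r.fun.reshape(-1,2))
E
python3 fit.py
```

```text
side [0.1886 0.682  1.0619]
top [ 0.3912 -0.0095  1.2345]
tray [ 0.5861 -0.0649  0.7156]
[[ 0.0384 -0.1878]
 [ 0.3769  0.1542]
 [ 0.0322  0.3643]
 [-0.4427  0.4707]
 [-0.3332  1.017 ]
 [-0.09    0.5424]
 [ 0.3783  1.2203]
 [-1.2092 -0.4761]
 [-5.5202 -1.8963]
 [ 0.1698 -1.1258]
 [ 0.2161 -0.7078]]
coaster [  0.5544  -0.2701 -20.7965]
[[-0.3638  0.0986]
 [ 0.1262 -0.4279]
 [-0.249   0.6311]
 [-0.5631  0.4078]
 [-0.8206 -0.7228]
 [ 0.2249 -0.1239]
 [ 0.5933 -0.6226]
 [-0.0662 -0.4697]]
```

```bash
cat > clk.py <<'E'
from h import *
T=lambda p:crop(290,140,5,p); S=lambda p:crop(270,140,5,p)
# clock: x far +, y left +
mt=np.array([[-50,22.5,70],[-50,-22.5,70],[-50,22.5,0],[-50,-22.5,0]])/1e3
it=T([[180,300],[279,296],[182,376],[276,374]])
ms=np.array([[50,22.5,70],[50,-22.5,70],[-50,-22.5,70],[-50,22.5,70],[-50,-22.5,0]])/1e3
is_=S([[157,222],[195,165],[352,165],[322,222],[387,243]])
def f(v):
    R,t=pose(*v); return np.r_[(proj("top",mt@R.T+t)-it).ravel(),(proj("side",ms@R.T+t)-is_).ravel()]
for p0 in (27,):
    r=least_squares(f,[.586,-.065,.08,0,p0],loss='soft_l1',x_scale=[.1,.1,.1,10,10]); print("clock",r.x,r.cost); print(r.fun.reshape(-1,2))
R,t=pose(*r.x); B=box(.1,.045,.07)@R.T+t
Rt,tt=pose(.5861,-.0649,0,.72); print(np.c_[box(.1,.045,.07)*1e3,(B-tt)@Rt*1e3])
for n,o,k in(("top",(290,140),(110,160)),("side",(270,140),(110,140))):
    im=cv2.imread(f"pics/{n}0.png")[o[1]:o[1]+k[0],o[0]:o[0]+k[1]]; im=cv2.resize(im,None,fx=5,fy=5,interpolation=cv2.INTER_CUBIC)
    q=((proj(n,B)-o+.5)*5-.5).astype(int)
    for i,j in [(0,1),(0,2),(0,4),(1,3),(1,5),(2,3),(2,6),(3,7),(4,5),(4,6),(5,7),(6,7)]: cv2.line(im,tuple(map(int,q[i])),tuple(map(int,q[j])),(0,255,255),1)
    cv2.imwrite(f"pics/{n}0o.png",im)
E
python3 clk.py
```

```text
clock [ 0.5756 -0.0666  0.0837  3.3285 24.5906] 10.935170663948615
[[ 0.1797  0.1025]
 [ 0.2967 -0.6046]
 [-0.0287  1.147 ]
 [ 0.0595  0.1123]
 [-1.8072 -0.1248]
 [-1.1708 -0.6315]
 [ 0.9737 -0.6506]
 [-0.9286  0.4224]
 [ 3.8523  5.2634]]
[[ 50.      22.5      0.      33.9014  23.0209  62.8679]
 [ 50.      22.5     70.      63.0004  24.3466 126.5192]
 [ 50.     -22.5      0.      35.9494 -21.9325  62.8679]
 [ 50.     -22.5     70.      65.0484 -20.6068 126.5192]
 [-50.      22.5      0.     -56.9348  18.8825 104.481 ]
 [-50.      22.5     70.     -27.8358  20.2082 168.1323]
 [-50.     -22.5      0.     -54.8868 -26.0708 104.481 ]
 [-50.     -22.5     70.     -25.7879 -24.7451 168.1323]]
```

View pics/side0o.png

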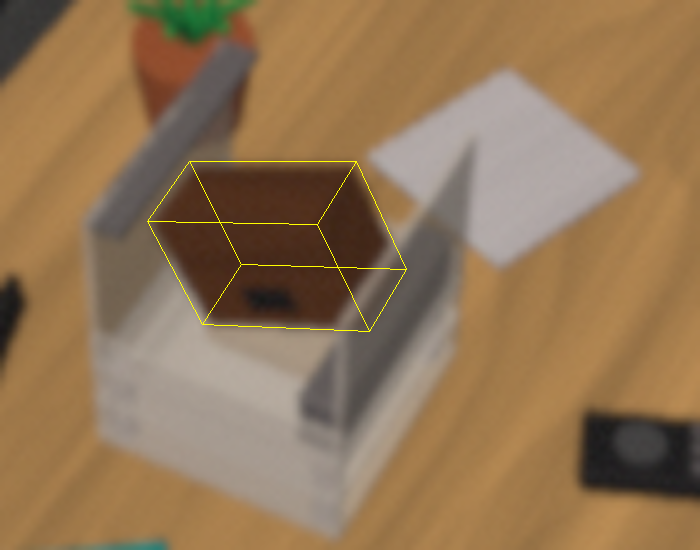

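View pics/top0o.png

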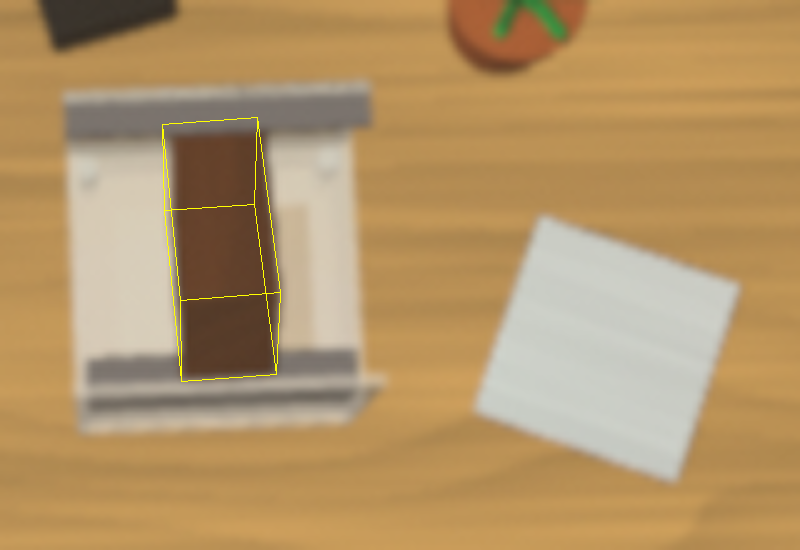

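```bash
cat >> h.py <<'E'
def toolR(yaw,pitch): return Ro.from_euler('ZY',[yaw,pitch],degrees=True).as_matrix()@np.diag([1,-1,-1.])
def rows(targets,p0,R0):
    for p,R in targets:
        d=R0.T@(np.array(p)-p0)/.75; a=Ro.from_matrix(R0.T@R).as_rotvec()/np.pi
        print(np.round(np.r_[d,a],4).tolist(), 'mm',np.round(np.linalg.norm(d)*750,1),'deg',np.round(np.linalg.norm(a)*180,2))
E
python3 - <<'E'
from h import *
s=env.observe(); R0=s["tool_rot"]
rows([((.35,-.35,.36),toolR(12,0)),((.56,-.066,.37),toolR(2,0))],s["position"],R0)
E
```

```text
[0.2322, -0.1155, -0.172, -0.0004, -0.0, 0.0689] mm 233.4 deg 12.4
[0.6436, -0.3447, -0.185, -0.0004, 0.0, 0.1244] mm 564.9 deg 22.4
```

jog_arm(deltas=[0.0,0.0,-0.12,0,0,0,-1,0.0,0.0,-0.18,0,0,0,-1,0.0,0.0,-0.18,0,0,0.02,-1,0.644,-0.345,-0.185,0,0,0.124,-1,0.644,-0.345,-0.185,0,0,0.124,-1,0.644,-0.345,-0.185,0,0,0.124,-1,0.644,-0.345,-0.185,0,0,0.124,-1,0.644,-0.345,-0.185,0,0,0.124,-1,0.644,-0.345,-0.185,0,0,0.124,-1,0.644,-0.345,-0.185,0,0,0.124,-1,0.644,-0.345,-0.185,0,0,0.124,-1,0.644,-0.345,-0.185,0,0,0.124,-1])

```text
time_s: 1.15
position: [0.4542, -0.2032, 0.3657]
tool_rot: [[0.999, 0.036, -0.0], [0.036, -0.999, 0.0], [-0.0, -0.0, -1.0]]
ft_force: [1.3, -0.5, -0.2]
grip_width: 0.0852
```

jog_arm(deltas=[0.14,-0.17,0,0,0,0,-1,0.14,-0.17,0,0,0,0,-1,0.14,-0.17,0,0,0,0,-1,0.14,-0.17,0,0,0,0,-1,0.14,-0.17,0,0,0,0,-1,0.14,-0.17,0,0,0,0,-1,0.14,-0.17,0,0,0,0,-1,0.14,-0.17,0,0,0,0,-1])

```text
time_s: 1.82
position: [0.5533, -0.0749, 0.3657]
tool_rot: [[0.999, 0.035, -0.0], [0.035, -0.999, -0.0], [-0.0, 0.0, -1.0]]
ft_force: [-0.8, 0.2, -0.1]
grip_width: 0.0856
```

Run:
```python
from h import *
import pickle
s=env.observe(); print(s["time_s"],s["position"],s["tool_rot"],s["q"]); pickle.dump(s,open("s1.pkl","wb"))
cv2.imwrite("pics/w1.png",eyes.get_image("wrist")[:,:,::-1])
```

```text
1.8167 [ 0.5533 -0.0749  0.3657] [[ 0.9994  0.0348 -0.0003]
 [ 0.0348 -0.9994 -0.0002]
 [-0.0003  0.0001 -1.    ]] [-19.8558  19.6378  55.9978  -0.0136 104.3754  68.1441]
```

View pics/w1.png

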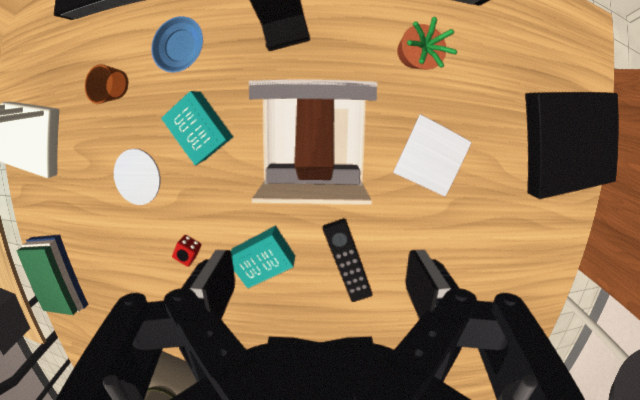

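Run:
```python
import cv2
a=cv2.imread('pics/w1.png')[70:220,240:400]; cv2.imwrite('pics/w1c.png',cv2.resize(a,None,fx=5,fy=5,interpolation=cv2.INTER_CUBIC)[:600])
```

```text
(no output)
```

View pics/w1c.png

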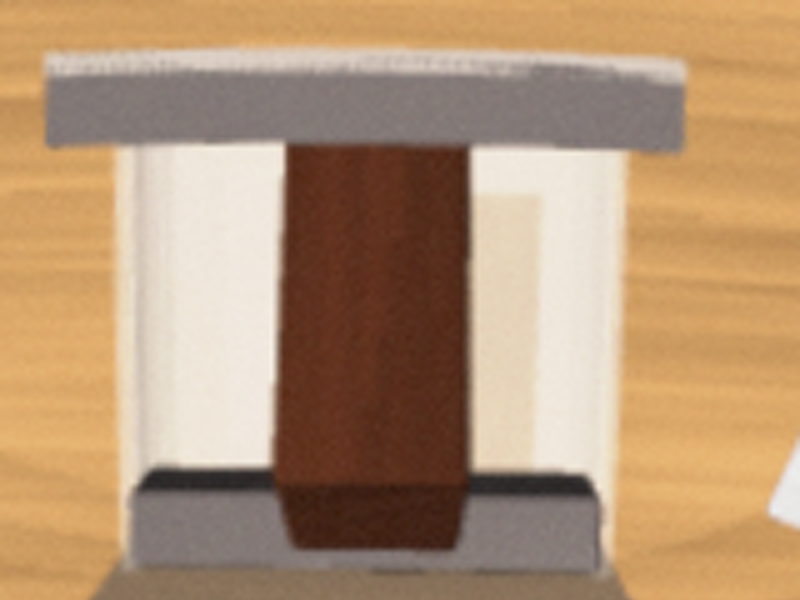

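```bash
cat > clk2.py <<'E'
from h import *
import pickle
s=pickle.load(open("s1.pkl","rb"))
T=lambda p:crop(290,140,5,p); S=lambda p:crop(270,140,5,p); W=lambda p:crop(240,70,5,p)
mw=np.array([[70,70,168],[70,-70,168],[49,70,168],[49,-70,168],[-43,65,97.5],[-43,-65,97.5]])/1e3
iw=W([[45,52],[686,60],[45,147],[684,153],[138,490],[595,492]])
mt=np.array([[70,70,168],[70,-70,168],[-67.5,-70,168],[-70,70,0],[-70,-70,0]])/1e3
it=T([[64,93],[369,82],[385,380],[80,432],[350,421]])
ms=np.array([[70,70,0],[-70,70,0],[70,70,168],[-67.5,-70,168],[-67.5,70,168]])/1e3
is_=S([[100,435],[337,537],[90,222],[475,138],[343,330]])
def f(v):
    R,t=pose(v[0],v[1],0,v[2]); return np.r_[(proj("top",mt@R.T+t)-it).ravel(),(proj("side",ms@R.T+t)-is_).ravel(),(proj("wrist",mw@R.T+t,s)-iw).ravel()]
r=least_squares(f,[.586,-.065,0],loss='soft_l1',x_scale=[.1,.1,10]); print("tray",r.x); print(r.fun.reshape(-1,2).T); tray=r.x
N=np.array
mw=N([[-50,22.5,70],[-50,-22.5,70],[-50,22.5,0],[-50,-22.5,0]])/1e3; iw=W([[275,485],[468,485],[296,549],[457,548]])
le=N([[50-k,y,70] for y in(22.5,-22.5) for k in (0,100)])/1e3; lp=W([[286,148],[470,148]])
mt=mw; it2=T([[180,300],[279,296],[182,376],[276,374]])
ms=N([[50,22.5,70],[50,-22.5,70],[-50,-22.5,70],[-50,22.5,70]])/1e3; is2=S([[157,222],[195,165],[352,165],[322,222]])
def g(v):
    R,t=pose(*v); e=proj("wrist",le@R.T+t,s); o=[]
    for k in(0,1):
        a,b=e[2*k],e[2*k+1]; w=(lp[k][1]-a[1])/(b[1]-a[1]); o.append(a[0]+w*(b[0]-a[0])-lp[k][0])
    return np.r_[(proj("top",mt@R.T+t)-it2).ravel(),(proj("side",ms@R.T+t)-is2).ravel(),(proj("wrist",mw@R.T+t,s)-iw).ravel(),o]
r=least_squares(g,[.575,-.065,.08,0,27],loss='soft_l1',x_scale=[.1,.1,.1,10,10]); print("clock",r.x); print(r.fun.reshape(-1,2).T)
R,t=pose(*r.x);Rt,tt=pose(tray[0],tray[1],0,tray[2]); print("origin in tray",(t-tt)@Rt); print((N([[50,0,0],[50,0,70],[-50,0,0],[-50,0,70]])/1e3@R.T+t-tt)@Rt)
E
python3 clk2.py
```

```text
tray [ 0.5869 -0.0646  1.1104]
[[-0.2845  0.0304  0.1013 -0.3548 -0.2656 -0.3439  0.3014 -1.4909 -0.2792
   0.1272  0.0094  0.2717 -0.0032  0.1465 -2.043   2.053 ]
 [-0.3219 -0.3916 -0.2162  0.3372  0.5125  0.6882  1.0996 -0.3259 -1.366
  -0.8276  0.2059 -0.1894 -0.0303  0.0802  0.0314  0.9468]]
clock [ 0.5748 -0.0677  0.0808  1.5557 25.3888]
[[ 0.3757  0.4863 -0.1975 -0.1041 -1.2681 -0.1851  1.1796 -1.2365 -0.4025
   0.9408 -0.5502  0.6386 -0.4097]
 [-0.1832 -0.2786  1.2072  0.755  -0.0314 -0.3134 -0.0072  0.8593 -0.1078
   0.147  -0.2781  0.1534  0.0927]]
origin in tray [-0.0122 -0.0028  0.0808]
[[ 0.033  -0.0025  0.0594]
 [ 0.063  -0.0022  0.1226]
 [-0.0573 -0.0032  0.1023]
 [-0.0273 -0.0029  0.1655]]
```

Run:
```python
from h import *
s=env.observe(); R0=s["tool_rot"]
rows([((.591,-.0672,.215),toolR(1.3,0)),((.591,-.0672,.1025),toolR(1.3,0))],s["position"],R0)
```

```text
[0.0507, -0.0089, 0.2011, 0.0001, -0.0, 0.0037] mm 155.7 deg 0.67
[0.0506, -0.0089, 0.3511, 0.0001, -0.0, 0.0037] mm 266.2 deg 0.67
```

jog_arm(deltas=[0.051,-0.009,0.05,0,0,0.004,-1,0.051,-0.009,0.1,0,0,0.004,-1,0.051,-0.009,0.15,0,0,0.004,-1,0.051,-0.009,0.19,0,0,0.004,-1,0.051,-0.009,0.2,0,0,0.004,-1,0.051,-0.009,0.2,0,0,0.004,-1,0.051,-0.009,0.2,0,0,0.004,-1])

```text
time_s: 2.45
position: [0.5923, -0.0667, 0.2177]
tool_rot: [[1.0, 0.023, 0.003], [0.023, -1.0, -0.001], [0.003, 0.001, -1.0]]
ft_force: [-0.3, 0.9, 1.3]
grip_width: 0.0854
```

Run:
```python
from h import *
s=env.observe(); print(s["position"])
im=eyes.get_image("side")[:,:,::-1][80:240,240:440]; cv2.imwrite("pics/s2.png",cv2.resize(im,None,fx=3.5,fy=3.5,interpolation=cv2.INTER_CUBIC))
im=eyes.get_image("wrist")[:,:,::-1]; cv2.imwrite("pics/w2.png",im)
```

```text
[ 0.5923 -0.0667  0.2177]
```

View pics/s2.png

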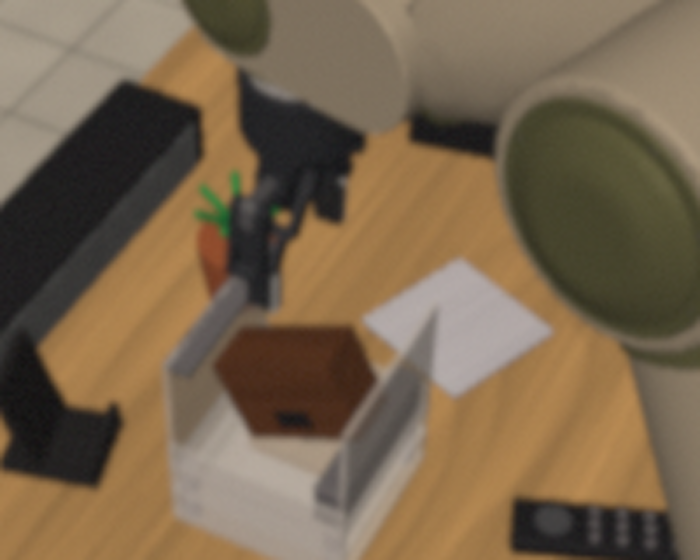

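View pics/w2.png

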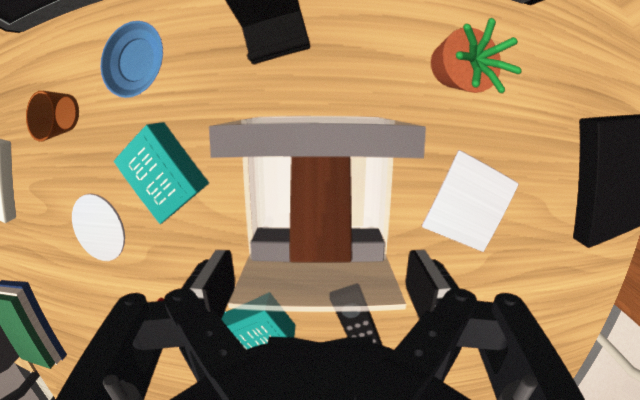

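jog_arm(deltas=[0,0,0.03,0,0,0,-1,0,0,0.06,0,0,0,-1,0,0,0.085,0,0,0,-1,0,0,0.11,0,0,0,-1,0,0,0.13,0,0,0,-1,0,0,0.14,0,0,0,-1,0,0,0.15,0,0,0,-1,0,0,0.15,0,0,0,-1,0,0,0.15,0,0,0,-1])

```text
time_s: 3.3
position: [0.5923, -0.066, 0.1042]
tool_rot: [[1.0, 0.024, 0.002], [0.024, -1.0, -0.0], [0.001, 0.001, -1.0]]
ft_force: [1.1, 0.6, -0.0]
grip_width: 0.0854
```

Run:
```python
from h import *
s=env.observe(); print(s["position"],s["ft_force"])
im=eyes.get_image("side")[:,:,::-1][110:240,260:420]; cv2.imwrite("pics/s3.png",cv2.resize(im,None,fx=4,fy=4,interpolation=cv2.INTER_CUBIC))
im=eyes.get_image("wrist")[:,:,::-1]; cv2.imwrite("pics/w3.png",im)
```

```text
[ 0.5923 -0.066   0.1042] [ 1.0913  0.5787 -0.0247]
```

View pics/s3.png

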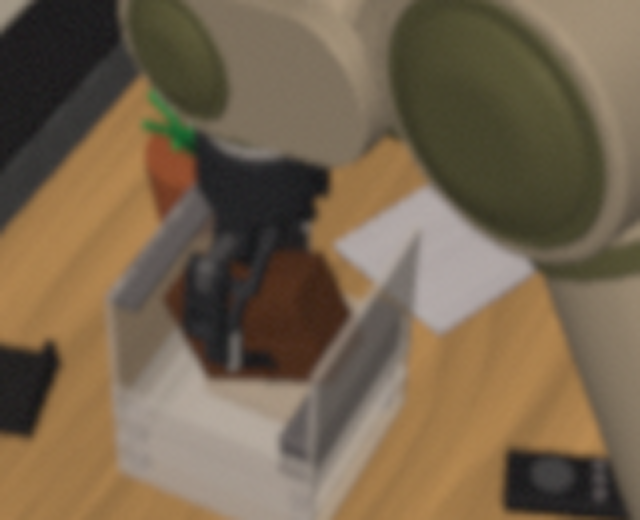

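View pics/w3.png

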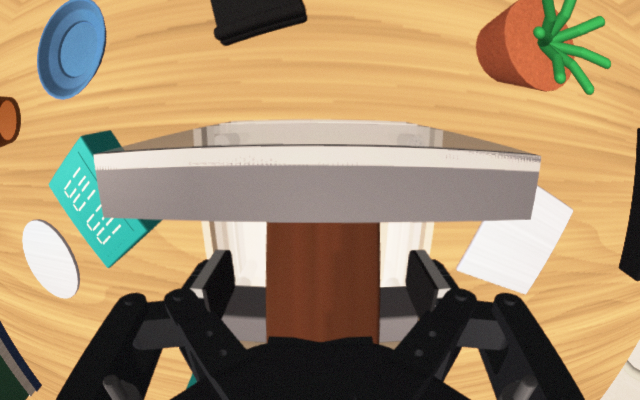

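jog_arm(deltas=[0,0.002,0,0,0,0,-0.3,0,0.002,0,0,0,0,0.0,0,0.002,0,0,0,0,0.2,0,0.002,0,0,0,0,0.5,0,0.002,0,0,0,0,1,0,0.002,0,0,0,0,1,0,0.002,0,0,0,0,1,0,0.002,0,0,0,0,1,0,0.002,0,0,0,0,1,0,0.002,0,0,0,0,1], grip_force=60)

```text
time_s: 4.23
position: [0.5919, -0.0673, 0.1036]
tool_rot: [[1.0, 0.024, 0.001], [0.024, -1.0, -0.0], [0.001, 0.0, -1.0]]
ft_force: [-1.1, 1.9, 6.7]
grip_width: 0.0444
```

```bash
cat > look.py <<'E'
from h import *
import sys
k=sys.argv[1]
s=env.observe(); print(s["position"],s["ft_force"],s["wrist_torque"],s["grip_width"])
im=eyes.get_image("side")[:,:,::-1]; cv2.imwrite(f"pics/sf{k}.png",im); im=im[110:240,260:420]; cv2.imwrite(f"pics/s{k}.png",cv2.resize(im,None,fx=4,fy=4,interpolation=cv2.INTER_CUBIC))
E
cat > lvl.py <<'E'
from h import *
s=env.observe(); p0=s["position"]; R0=s["tool_rot"]
tr=np.array([.587,-.0646,0]); Rz=pose(0,0,0,1.3)[0]
K=[(27,-13.5,82),(27,-13,88),(23.5,-12.5,90.5),(20,-12,93),(16.5,-12,95),(13,-12,96.5),(10.5,-12,97),(8,-12,97.5),(6,-12,99),(4,-11.5,100),(2,-10,102),(0,-9,104)]
c=lambda p,x,z:(toolR(1.3,p)@np.diag([1,-1,-1.]),tr*0+Rz@np.array([x/1e3,-.0028,0])+[0,0,z/1e3]+tr)
Rc,tc=c(*K[0]); out=[]
for k in K[1:]:
    R,t=c(*k); D=R@Rc.T; out.append((D@(p0-tc)+t,D@R0))
rows(out,p0,R0)
E
python3 look.py 4; python3 lvl.py
```

```text
[ 0.5919 -0.0673  0.1036] [-1.1003  1.9358  6.7122] [ 0.063   0.2593 -0.0763] 0.04444104798929301
[0.0007, 0.0, -0.008, 0.0, 0.0, -0.0] mm 6.0 deg 0.0
[-0.0005, 0.0, -0.0128, -0.0, 0.0194, 0.0] mm 9.6 deg 3.5
[-0.0017, 0.0, -0.0174, -0.0, 0.0389, 0.0] mm 13.1 deg 7.0
[-0.0036, -0.0, -0.0213, -0.0001, 0.0583, 0.0] mm 16.2 deg 10.5
[-0.0057, -0.0, -0.0244, -0.0001, 0.0778, 0.0] mm 18.8 deg 14.0
[-0.0072, -0.0, -0.0258, -0.0001, 0.0917, 0.0] mm 20.1 deg 16.5
[-0.0087, -0.0, -0.0271, -0.0001, 0.1056, 0.0] mm 21.3 deg 19.0
[-0.0099, -0.0, -0.0295, -0.0001, 0.1167, 0.0] mm 23.4 deg 21.0
[-0.0105, -0.0, -0.0313, -0.0001, 0.1278, 0.0] mm 24.8 deg 23.0
[-0.0098, -0.0, -0.0343, -0.0001, 0.1389, 0.0] mm 26.8 deg 25.0
[-0.0097, -0.0, -0.0373, -0.0001, 0.15, 0.0] mm 28.9 deg 27.0
```

View pics/s4.png

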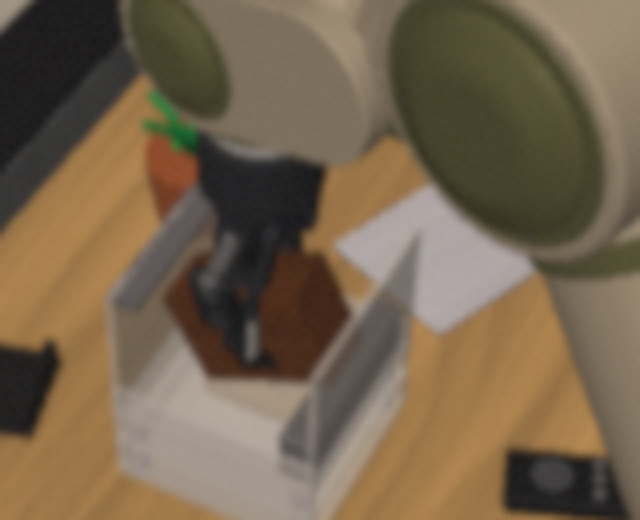

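jog_arm(deltas=[0,0,-0.002,0,0,0,1,0.0005,0,-0.004,0,0,0,1,0.0007,0,-0.006,0,0,0,1,0.0007,0,-0.008,0,0,0,1,0.0007,0,-0.008,0,0,0,1,0.0007,0,-0.008,0,0,0,1,0.0007,0,-0.008,0,0,0,1])

```text
time_s: 4.87
position: [0.5923, -0.0673, 0.109]
tool_rot: [[1.0, 0.024, -0.0], [0.024, -1.0, 0.0], [-0.0, -0.0, -1.0]]
ft_force: [0.5, 0.2, -2.8]
grip_width: 0.0446
```

```bash
python3 look.py 5
```

```text
[ 0.5923 -0.0673  0.109 ] [ 0.5098  0.193  -2.805 ] [ 0.067   0.0168 -0.0849] 0.04456586772226027
```

View pics/s5.png

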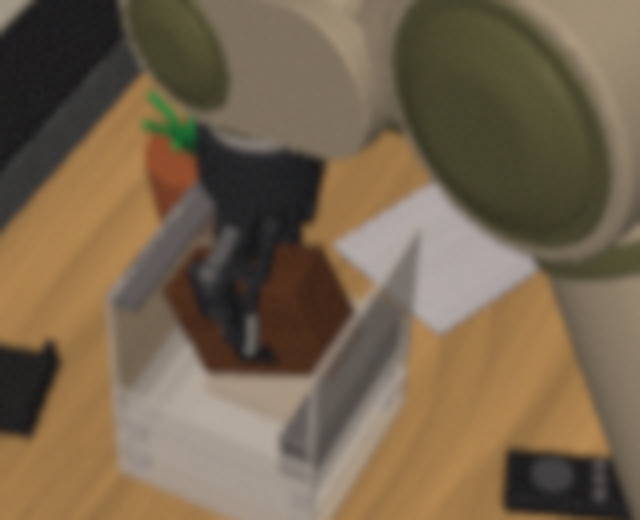

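jog_arm(deltas=[-0.0006,0,-0.0024,0,0.0097,0,1,-0.0012,0,-0.0048,0,0.0194,0,1,-0.0018,0,-0.0071,0,0.029,0,1,-0.0024,0,-0.0094,0,0.0389,0,1,-0.0034,0,-0.0114,0,0.0486,0,1,-0.0043,0,-0.0133,0,0.0583,0,1,-0.0054,0,-0.0149,0,0.068,0,1,-0.0064,0,-0.0164,0,0.0778,0,1,-0.0064,0,-0.0164,0,0.0778,0,1,-0.0064,0,-0.0164,0,0.0778,0,1,-0.0064,0,-0.0164,0,0.0778,0,1])

```text
time_s: 5.83
position: [0.5877, -0.0675, 0.1215]
tool_rot: [[0.97, 0.024, 0.241], [0.023, -1.0, 0.006], [0.241, 0.0, -0.97]]
ft_force: [0.1, 0.7, -2.6]
grip_width: 0.0442
```

```bash
python3 look.py 6
python3 - <<'E'
from h import *
cv2.imwrite("pics/t6.png",cv2.resize(eyes.get_image("top")[:,:,::-1][140:250,270:450],None,fx=4,fy=4,interpolation=cv2.INTER_CUBIC))
cv2.imwrite("pics/w6.png",eyes.get_image("wrist")[:,:,::-1])
E
```

```text
[ 0.5877 -0.0675  0.1215] [ 0.0525  0.7475 -2.5889] [-0.0206  0.2473 -0.0066] 0.04417612526898351
```

View pics/s6.png

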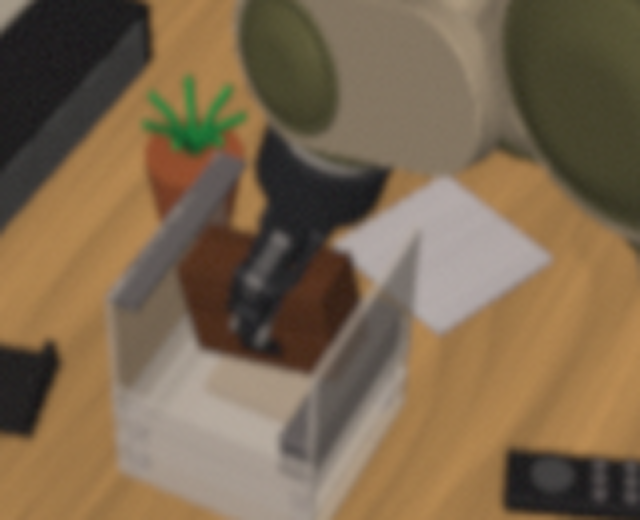

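View pics/w6.png

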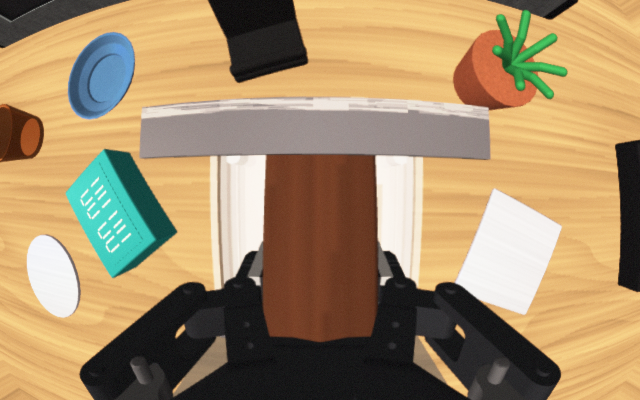

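```bash
sed -i 's/^K=.*/K=[(13,-12,96),(10.5,-12,96.7),(8,-12,97.5),(6,-12,99),(4,-11.5,100.5),(2,-10,103),(0,-9,106)]/' lvl.py; python3 lvl.py
python3 - <<'E'
# overlay predicted clock on side image
from h import *
tr=np.array([.587,-.0646,0]); Rz=pose(0,0,0,1.3)[0]
im=cv2.imread("pics/sf6.png")[110:240,260:420]; im=cv2.resize(im,None,fx=4,fy=4,interpolation=cv2.INTER_CUBIC)
R,_=pose(0,0,0,1.3,13); B=box(.1,.045,.07)@R.T+tr+Rz@np.array([-.012,-.0028,.096])
q=((proj("side",B)-[260,110]+.5)*4-.5).astype(int)
for i,j in [(0,1),(0,2),(0,4),(1,3),(1,5),(2,3),(2,6),(3,7),(4,5),(4,6),(5,7),(6,7)]: cv2.line(im,tuple(map(int,q[i])),tuple(map(int,q[j])),(0,255,255),1)
cv2.imwrite("pics/s6o.png",im)
E
```

```text
[-0.0011, -0.0, -0.002, -0.0, 0.0139, -0.0] mm 1.7 deg 2.5
[-0.0021, -0.0, -0.004, -0.0, 0.0278, -0.0] mm 3.4 deg 5.0
[-0.0027, -0.0, -0.0067, -0.0, 0.0389, -0.0] mm 5.4 deg 7.0
[-0.0027, -0.0, -0.0092, -0.0001, 0.05, -0.0] mm 7.2 deg 9.0
[-0.0011, -0.0, -0.0126, -0.0001, 0.0611, -0.0] mm 9.5 deg 11.0
[0.0, -0.0, -0.0168, -0.0001, 0.0722, -0.0] mm 12.6 deg 13.0
```

View pics/s6o.png

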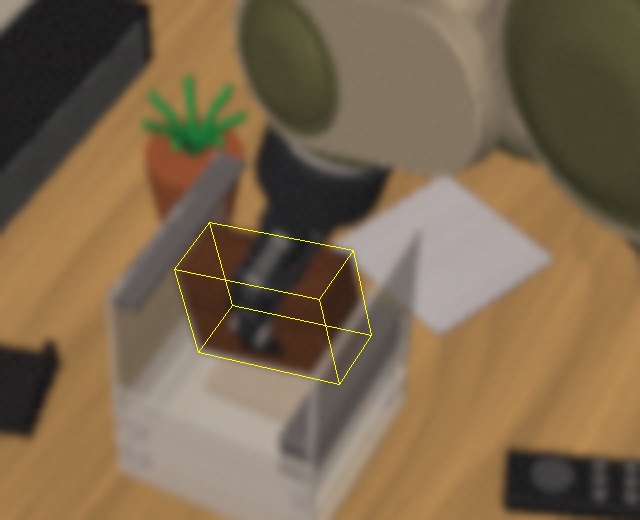

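jog_arm(deltas=[-0.0008,0,-0.001,0,0.007,0,1,-0.001,0,-0.002,0,0.0139,0,1,-0.0015,0,-0.003,0,0.021,0,1,-0.0018,0,-0.004,0,0.0278,0,1,-0.002,0,-0.0054,0,0.033,0,1,-0.0023,0,-0.0067,0,0.0389,0,1,-0.0023,0,-0.008,0,0.0445,0,1,-0.002,0,-0.0092,0,0.05,0,1,-0.001,0,-0.0126,0,0.0611,0,1,0,0,-0.0168,0,0.0722,0,1,0,0,-0.0168,0,0.0722,0,1,0,0,-0.0168,0,0.0722,0,1])

```text
time_s: 6.98
position: [0.5843, -0.0676, 0.1338]
tool_rot: [[0.891, 0.023, 0.453], [0.021, -1.0, 0.011], [0.454, 0.0, -0.891]]
ft_force: [0.3, 0.2, -2.3]
grip_width: 0.0443
```

jog_arm(deltas=[0,0,0,0,0,0,1,0,0,0,0,0,0,1])

```text
time_s: 7.15
position: [0.5847, -0.0676, 0.1337]
tool_rot: [[0.891, 0.024, 0.454], [0.021, -1.0, 0.011], [0.454, 0.0, -0.891]]
ft_force: [-0.0, 0.2, -1.7]
grip_width: 0.0447
```

```bash
python3 look.py 7
python3 - <<'E'
from h import *
print(Ro.from_matrix(env.observe()["tool_rot"]@np.diag([1,-1,-1.])).as_euler('ZYX',degrees=True))
cv2.imwrite("pics/w7.png",eyes.get_image("wrist")[:,:,::-1])
E
```

```text
[ 0.5847 -0.0676  0.1337] [-0.0388  0.164  -1.6623] [-0.0379  0.4098 -0.0195] 0.044668935891580414
[  1.3674 -26.9856  -0.0061]
```

View pics/s7.png

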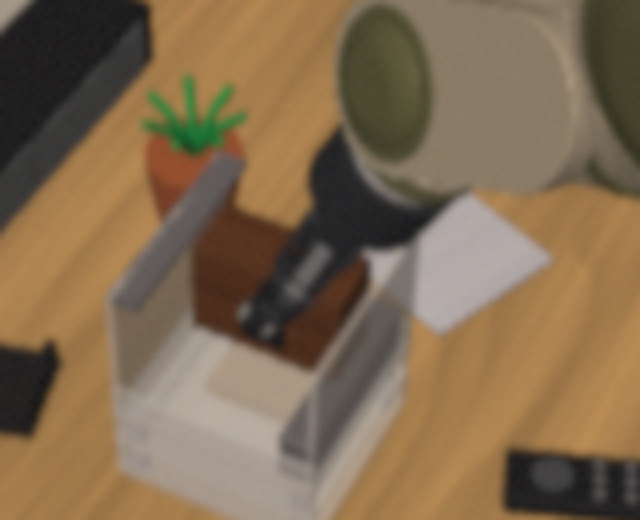

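View pics/w7.png

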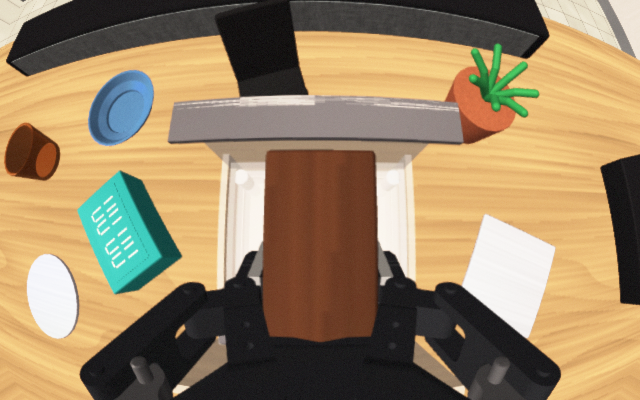

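```bash
cat > ov.py <<'E'
from h import *
E_=[(0,1),(0,2),(0,4),(1,3),(1,5),(2,3),(2,6),(3,7),(4,5),(4,6),(5,7),(6,7)]
def draw(im,q):
    for i,j in E_: cv2.line(im,tuple(map(int,q[i])),tuple(map(int,q[j])),(0,255,255),1)
E
python3 - <<'E'
from ov import *
tr=np.array([.587,-.0646,0]); Rz=pose(0,0,0,1.3)[0]
im=cv2.imread("pics/sf7.png")[110:240,260:420]; im=cv2.resize(im,None,fx=4,fy=4,interpolation=cv2.INTER_CUBIC)
R,_=pose(0,0,0,1.3,0); B=box(.1,.045,.07)@R.T+tr+Rz@np.array([-.009,-.0028,.106])
draw(im,((proj("side",B)-[260,110]+.5)*4-.5).astype(int))
w=cv2.imread("pics/w7.png"); draw(w,proj("wrist",B,env.observe()).astype(int))
cv2.imwrite("pics/o7.png",np.hstack([im[100:420,100:450],w[80:400,180:480]]))
E
```

```text
(no output)
```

View pics/o7.png

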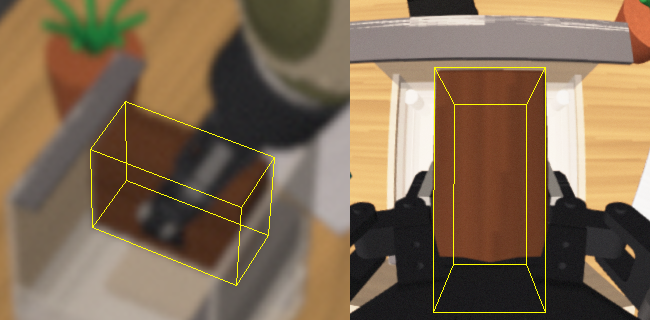

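jog_arm(deltas=[0.003,0,-0.006,0,0,0,1,0.006,0,-0.012,0,0,0,1,0.012,0,-0.024,0,0,0,1,0.018,0,-0.036,0,0,0,1,0.025,0,-0.049,0,0,0,1,0.032,0,-0.063,0,0,0,1,0.039,0,-0.077,0,0,0,1,0.046,0,-0.091,0,0,0,1,0.055,0,-0.108,0,0,0,1,0.055,0,-0.108,0,0,0,1,0.055,0,-0.108,0,0,0,1])

```text
time_s: 8.17
position: [0.5846, -0.0676, 0.2253]
tool_rot: [[0.89, 0.024, 0.455], [0.021, -1.0, 0.01], [0.455, 0.001, -0.89]]
ft_force: [-0.1, -0.1, -3.1]
grip_width: 0.0445
```

```bash
python3 look.py 8
python3 - <<'E'
from h import *
import pickle
s=env.observe(); p0=s["position"];R0=s["tool_rot"]
# clock origin in tool: at level, tray(-9.5,-2.8,105) when tcp=(.5847,-.0676,.1337)
tr=np.array([.587,-.0646,0]); Rz=pose(0,0,0,1.3)[0]
o=tr+Rz@np.array([-.0095,-.0028,.105])-np.array([.5847,-.0676,.1337]); print("clock-tcp",o,"clock now z",p0[2]+o[2])
w=eyes.get_image("wrist")[:,:,::-1]; cv2.imwrite("pics/w8.png",w)
# target: clock centre over coaster (.5544,-.2701), yaw -20
T=np.array([.5544,-.2701]); D=Ro.from_euler('z',-21.3,degrees=True).as_matrix()
for z in (p0[2],p0[2]-.1):
    t=np.r_[T,0]-D@o; t[2]=z; rows([(t,D@R0)],p0,R0); print(t)
E
```

```text
[ 0.5846 -0.0676  0.2253] [-0.1276 -0.1245 -3.1251] [-0.0745  0.428   0.0414] 0.04447426048785071
clock-tcp [-0.0071 -0.     -0.0287] clock now z 0.19558233413546705
[-0.0333, 0.2729, -0.017, -0.0537, 0.0, 0.1055] mm 206.5 deg 21.3
[ 0.5611 -0.2727  0.2243]
[-0.0938, 0.2729, 0.1019, -0.0537, 0.0, 0.1055] mm 229.5 deg 21.3
[ 0.5611 -0.2727  0.1243]
```

View pics/sf8.png

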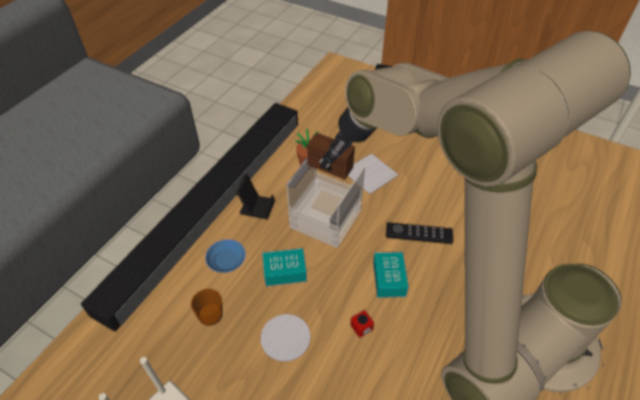

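View pics/w8.png

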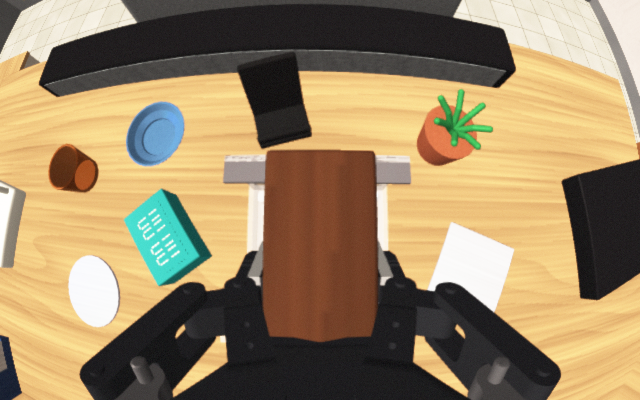

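jog_arm(deltas=[-0.002,0.015,-0.002,-0.003,0,0.006,1,-0.006,0.04,-0.004,-0.008,0,0.016,1,-0.009,0.07,-0.005,-0.013,0,0.027,1,-0.013,0.1,-0.007,-0.02,0,0.039,1,-0.017,0.13,-0.009,-0.026,0,0.05,1,-0.02,0.16,-0.01,-0.031,0,0.062,1,-0.024,0.19,-0.012,-0.037,0,0.073,1,-0.027,0.22,-0.014,-0.043,0,0.085,1,-0.03,0.245,-0.016,-0.048,0,0.095,1,-0.032,0.263,-0.017,-0.052,0,0.102,1,-0.033,0.273,-0.017,-0.0537,0,0.1055,1,-0.033,0.273,-0.017,-0.0537,0,0.1055,1])

```text
time_s: 9.27
position: [0.5612, -0.2741, 0.2241]
tool_rot: [[0.837, -0.343, 0.426], [-0.306, -0.939, -0.155], [0.453, -0.0, -0.891]]
ft_force: [0.2, 0.3, -1.9]
grip_width: 0.0443
```

jog_arm(deltas=[0,0,0,0,0,0,1,0,0,0,0,0,0,1,0,0,0,0,0,0,1])

```text
time_s: 9.52
position: [0.5616, -0.272, 0.2247]
tool_rot: [[0.838, -0.34, 0.427], [-0.303, -0.94, -0.154], [0.454, -0.0, -0.891]]
ft_force: [1.8, 0.5, -1.7]
grip_width: 0.0445
```

```bash
python3 look.py 9
cat > chk.py <<'E'
from ov import *
import sys
k=sys.argv[1]
s=env.observe(); p0=s["position"];R0=s["tool_rot"]
e=Ro.from_matrix(R0@np.diag([1,-1,-1.])).as_euler('ZYX',degrees=True); print("tool euler",e)
o=Ro.from_euler('z',e[0]-1.37,degrees=True).as_matrix()@np.array([-0.0071,0,-0.0287]); c=p0+o; print("clock est",c)
w=eyes.get_image("wrist")[:,:,::-1].copy(); t=eyes.get_image("top")[:,:,::-1].copy(); sd=eyes.get_image("side")[:,:,::-1].copy()
R,_=pose(0,0,0,e[0]); B=box(.1,.045,.07)@R.T+c
cv2.imwrite(f"pics/wr{k}.png",w)
draw(w,proj("wrist",B,s).astype(int)); cv2.imwrite(f"pics/w{k}.png",w)
def z(im,n,x,y,f=4):
    a=cv2.resize(im[y:y+130,x:x+160],None,fx=f,fy=f,interpolation=cv2.INTER_CUBIC); b=a.copy()
    draw(a,((proj(n,B)-[x,y]+.5)*f-.5).astype(int)); return a,b
a,b=z(sd,"side",300,100); cv2.imwrite(f"pics/s{k}.png",a)
a,b=z(t,"top",340,140); cv2.imwrite(f"pics/t{k}.png",a)
E
python3 chk.py 9
```

```text
[ 0.5616 -0.272   0.2247] [ 1.7576  0.4569 -1.6869] [0.1192 0.4725 0.0065] 0.04448561176915076
tool euler [-19.8932 -26.9993   0.0127]
clock est [ 0.555  -0.2695  0.1961]
```

View pics/s9.png

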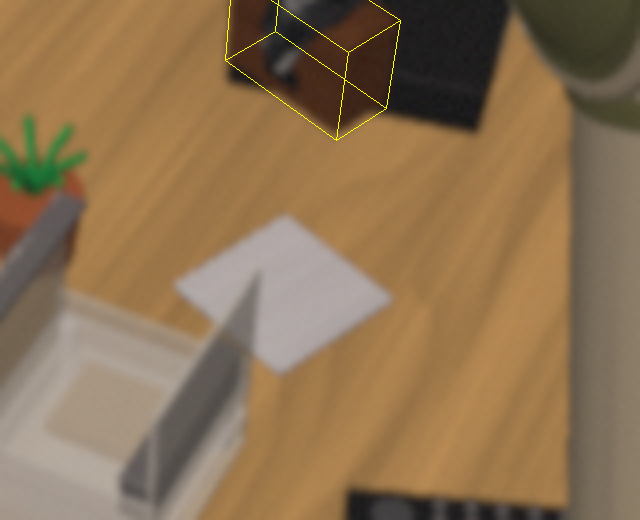

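View pics/w9.png

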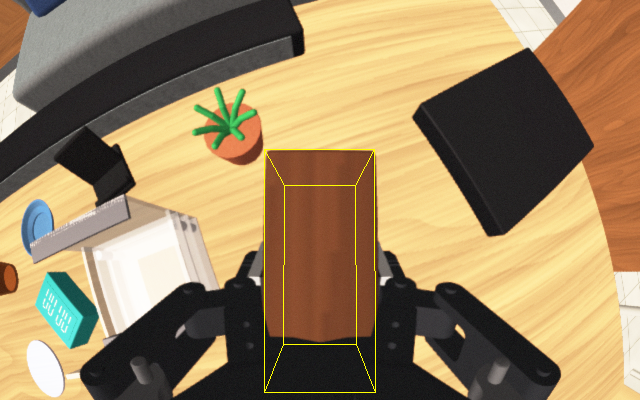

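View pics/t9.png

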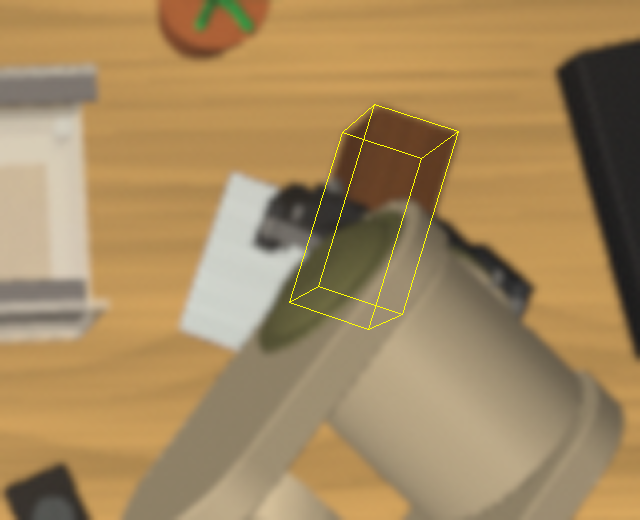

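jog_arm(deltas=[-0.006,0,0.012,0,0,0,1,-0.016,0,0.031,0,0,0,1,-0.027,0,0.053,0,0,0,1,-0.039,0,0.077,0,0,0,1,-0.051,0,0.1,0,0,0,1,-0.063,0,0.124,0,0,0,1,-0.075,0,0.147,0,0,0,1,-0.086,0,0.169,0,0,0,1,-0.094,0,0.184,0,0,0,1,-0.1,0,0.196,0,0,0,1,-0.1,0,0.196,0,0,0,1,-0.1,0,0.196,0,0,0,1])

```text
time_s: 10.72
position: [0.5616, -0.2729, 0.0598]
tool_rot: [[0.838, -0.341, 0.427], [-0.304, -0.94, -0.155], [0.454, -0.0, -0.891]]
ft_force: [0.6, -1.2, -2.1]
grip_width: 0.0447
```

jog_arm(deltas=[0,0,0,0,0,0,1,0,0,0,0,0,0,1])

```text
time_s: 10.88
position: [0.5618, -0.2731, 0.0608]
tool_rot: [[0.837, -0.341, 0.428], [-0.303, -0.94, -0.156], [0.456, 0.001, -0.89]]
ft_force: [0.3, -0.1, -2.2]
grip_width: 0.0448
```

```bash
python3 chk.py 10
```

```text
tool euler [-19.9285 -27.1054  -0.0366]
clock est [ 0.5552 -0.2705  0.0321]
```

View pics/s10.png

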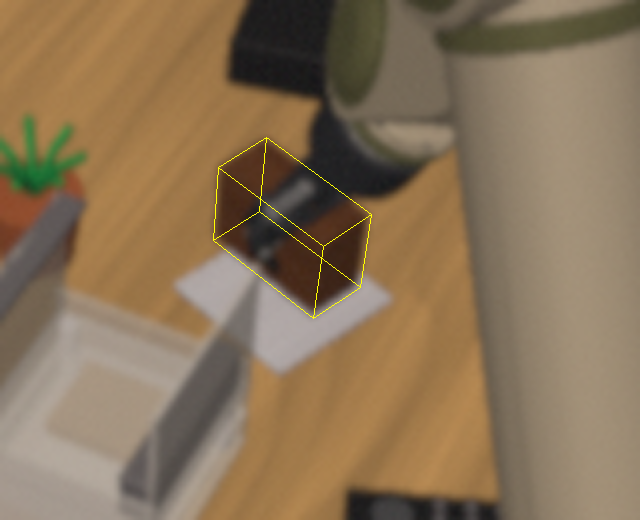

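View pics/wr10.png

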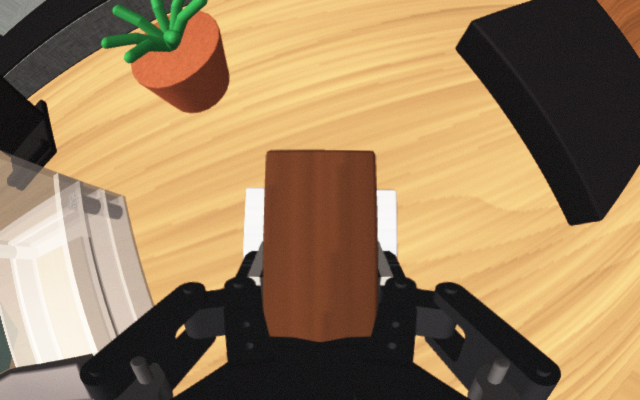

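View pics/t10.png

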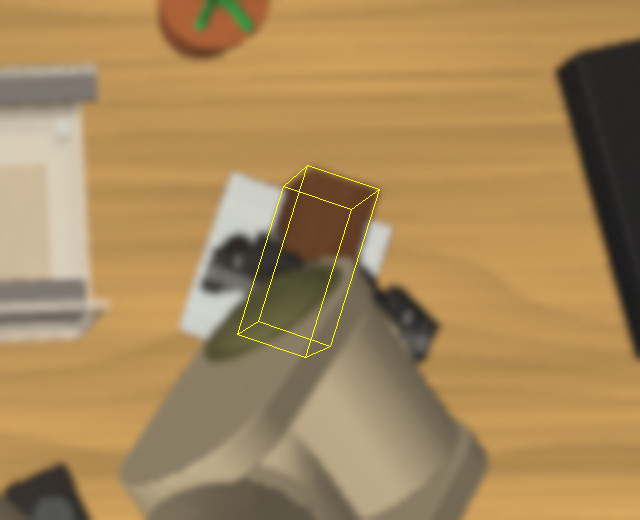

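jog_arm(deltas=[-0.002,0,0.004,0,0,0,1,-0.005,0,0.0095,0,0,0,1,-0.008,0,0.0155,0,0,0,1,-0.011,0,0.0214,0,0,0,1,-0.012,0,0.0238,0,0,0,1,-0.012,0,0.0238,0,0,0,1,-0.012,0,0.0238,0,0,0,1])

```text
time_s: 11.62
position: [0.5615, -0.2728, 0.0395]
tool_rot: [[0.838, -0.341, 0.427], [-0.304, -0.94, -0.155], [0.454, -0.0, -0.891]]
ft_force: [-0.4, 0.3, -1.9]
grip_width: 0.0445
```

jog_arm(deltas=[-0.0006,0,0.0012,0,0,0,1,-0.0012,0,0.0024,0,0,0,1,-0.0012,0,0.0024,0,0,0,1,-0.0012,0,0.0024,0,0,0,1])

```text
time_s: 11.95
position: [0.5615, -0.2729, 0.0378]
tool_rot: [[0.837, -0.341, 0.427], [-0.304, -0.94, -0.155], [0.454, -0.0, -0.891]]
ft_force: [0.1, 0.7, -2.2]
grip_width: 0.0444
```

jog_arm(deltas=[-0.0006,0,0.0012,0,0,0,1,-0.0012,0,0.0024,0,0,0,1,-0.0012,0,0.0024,0,0,0,1,-0.0012,0,0.0024,0,0,0,1])

```text
time_s: 12.28
position: [0.5615, -0.2729, 0.0356]
tool_rot: [[0.838, -0.341, 0.427], [-0.304, -0.94, -0.155], [0.454, -0.0, -0.891]]
ft_force: [-0.3, 0.1, -3.3]
grip_width: 0.0444
```

jog_arm(deltas=[-0.0006,0,0.0012,0,0,0,1,-0.0006,0,0.0012,0,0,0,1,-0.0006,0,0.0012,0,0,0,1])

```text
time_s: 12.53
position: [0.5615, -0.2728, 0.0346]
tool_rot: [[0.838, -0.341, 0.427], [-0.304, -0.94, -0.155], [0.454, -0.0, -0.891]]
ft_force: [-0.5, 0.7, -2.1]
grip_width: 0.0445
```

Estimated underside is z ≈ 6 mm and the clock is still hanging, so I'll keep lowering about 1 mm at a time.

jog_arm(deltas=[-0.0006,0,0.0012,0,0,0,1,-0.0006,0,0.0012,0,0,0,1,-0.0006,0,0.0012,0,0,0,1])

```text
time_s: 12.78
position: [0.5615, -0.2729, 0.0336]
tool_rot: [[0.838, -0.341, 0.427], [-0.304, -0.94, -0.155], [0.454, -0.0, -0.891]]
ft_force: [-0.1, -0.0, -1.9]
grip_width: 0.0446
```

jog_arm(deltas=[-0.0006,0,0.0012,0,0,0,1,-0.0006,0,0.0012,0,0,0,1,-0.0006,0,0.0012,0,0,0,1])

```text
time_s: 13.03
position: [0.5617, -0.273, 0.0334]
tool_rot: [[0.837, -0.341, 0.428], [-0.304, -0.94, -0.155], [0.455, 0.0, -0.89]]
ft_force: [-2.8, 1.6, 5.1]
grip_width: 0.0441
```

```bash
python3 chk.py 11
```

```text
tool euler [-19.9341 -27.0673  -0.0163]
clock est [ 0.5551 -0.2704  0.0047]
```

View pics/s11.png

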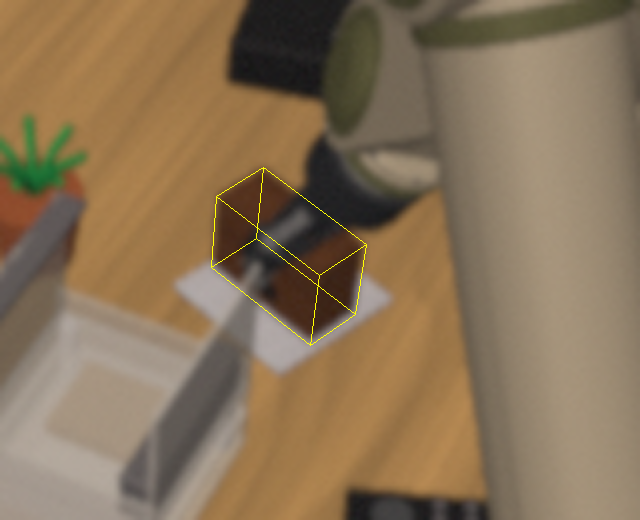

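jog_arm(deltas=[0,0,0,0,0,0,0.1,0,0,0,0,0,0,-0.1,0,0,0,0,0,0,-0.3,0,0,0,0,0,0,-0.6,0,0,0,0,0,0,-1,0,0,0,0,0,0,-1,0,0,0,0,0,0,-1,0,0,0,0,0,0,-1,0,0,0,0,0,0,-1,0,0,0,0,0,0,-1])

```text
time_s: 14.02
position: [0.5615, -0.2729, 0.0326]
tool_rot: [[0.838, -0.341, 0.427], [-0.304, -0.94, -0.155], [0.454, -0.0, -0.891]]
ft_force: [0.8, -0.9, -0.1]
grip_width: 0.0856
```

```bash
python3 chk.py 12
```

```text
tool euler [-19.9567 -26.9974   0.0094]
clock est [ 0.5549 -0.2703  0.0039]
```

View pics/wr12.png

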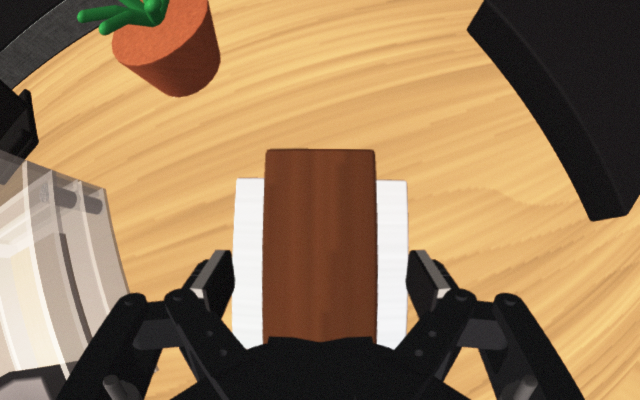

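The clock is standing and the fingers are clear on both sides. I'll retreat along the tool axis.

jog_arm(deltas=[0,0,-0.01,0,0,0,-1,0,0,-0.025,0,0,0,-1,0,0,-0.045,0,0,0,-1,0,0,-0.07,0,0,0,-1,0,0,-0.1,0,0,0,-1,0,0,-0.13,0,0,0,-1,0,0,-0.16,0,0,0,-1,0,0,-0.19,0,0,0,-1,0,0,-0.22,0,0,0,-1,0,0,-0.24,0,0,0,-1,0,0,-0.25,0,0,0,-1,0,0,-0.25,0,0,0,-1])

```text
time_s: 15.17
position: [0.4812, -0.2439, 0.2018]
tool_rot: [[0.836, -0.342, 0.429], [-0.303, -0.94, -0.157], [0.457, 0.001, -0.89]]
ft_force: [0.3, 1.0, 0.4]
grip_width: 0.0851
```

jog_arm(deltas=[0,0,0,0,0,0,-1,0,0,0,0,0,0,-1,0,0,0,0,0,0,-1,0,0,0,0,0,0,-1])

```text
time_s: 15.5
position: [0.4815, -0.2438, 0.1989]
tool_rot: [[0.838, -0.341, 0.426], [-0.305, -0.94, -0.154], [0.453, -0.001, -0.892]]
ft_force: [-0.6, -0.1, -0.4]
grip_width: 0.0855
```

Run:
```python
from ov import *
s=env.observe(); print(s["time_s"],s["position"],s["ft_force"])
R,_=pose(0,0,0,-19.9); B=box(.1,.045,.07)@R.T+np.array([.5549,-.2703,.006])
w=eyes.get_image("wrist")[:,:,::-1].copy(); draw(w,proj("wrist",B,s).astype(int)); cv2.imwrite("pics/w13.png",w)
sd=eyes.get_image("side")[:,:,::-1].copy(); draw(sd,proj("side",B).astype(int)); cv2.imwrite("pics/s13.png",sd)
```

```text
15.5 [ 0.4815 -0.2438  0.1989] [-0.5987 -0.1492 -0.4238]
```

View pics/w13.png

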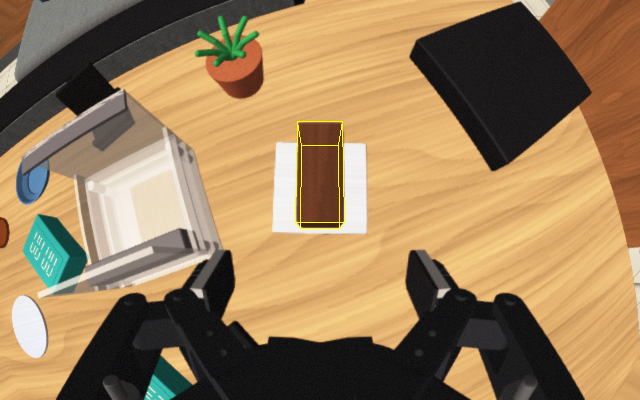

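View pics/s13.png

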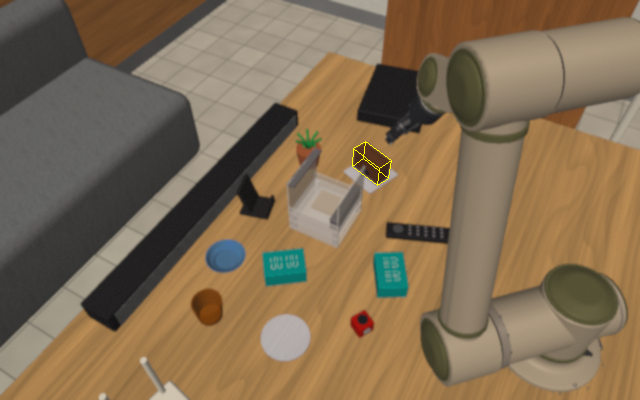

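The clock stands upright and centred on the square coaster: in the wrist view its outline falls on the upright model at (320,175) and the coaster spans about (273–367, 142–233). The other things look unmoved and the gripper is clear, so I'm handing in.

```bash
python3 -c "
from rig import close_job
print(close_job())"
```

```text
the job is handed in; nothing more can be done
None
```

The clock is out of the tray and standing on the square coaster, and the job is handed in. No verdict was reported.

**What I did:** I gripped the clock across its sides with the tool vertical and raised it about 6 mm. I then turned it level in the well in small steps while shifting it away from the lip, and lifted it straight out. I set it down on the coaster until the wrist force showed contact (about 5 N), opened the fingers and backed off. The run took about 15.5 s.

**Forces:** At the end of each move during the turn and lift, the wrist showed only about the clock's weight (2–3 N). The largest reading was 6.7 N, as the gripper closed.

**Last checks:**
- **Position:** the clock's estimated centre is within about 1 mm of the measured coaster centre.
- **Upright:** in the wrist and side pictures it lines up with the outline of an upright clock on the coaster.
- **Gripper and other things:** the gripper was clear, and the other things looked unmoved in the last side picture. I checked them by eye only, not by measurement.

**One disagreement:** my estimate of the clock's underside was about 2 mm too low at touchdown. That is within calibration error, so I relied on the force reading to judge contact.

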